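# Stamp two sides of a carton

### The job

Press the white pump cap of the blue ink bottle all the way down to ink the stamp and let it come up again. Then stamp the small brown carton twice, keeping it upright: push the middle of its white-labelled broad side squarely against the red sprung stamp until the stamp is fully home, back off, turn the carton a quarter turn and do the same with its blue-labelled narrow side. Finally leave the carton standing upright on the bare desk a few centimetres clear of the stamp, without disturbing the dropper bottle or the bowl.

Things in the scene. Friction and masses are not known exactly. Their poses are not given: they have to be found in the camera images.
- carton_mid (a point): centre (34 mm up) of the loose carton: a brown card box, 36 mm along its x, 52 mm along its y, 68 mm tall (z up), about 0.12 kg, starting upright on the desk. A 34 mm wide white label runs up the middle of its broad +x side and folds 10 mm over the top; a 34 mm wide blue label runs up its narrow +y side and folds 14 mm over the top. The -x and -y sides are plain
- white_label (a point): the point of the carton's broad +x side, 24 mm above its underside and midway across, that must meet the middle of the stamp face; axes as the carton's
- blue_label (a point): the point of the carton's narrow +y side, 24 mm above its underside and midway across, that must meet the middle of the stamp face; axes as the carton's
- stamp_face (a point): middle of the upright stamp face, 24 mm above the desk; moves in with it. +x points level into the station (the way to push), the face looks along -x; y level across it, z up. The face is black rubber, 22 mm wide and 20 mm high (14 to 34 mm above the desk), on a red holder 26 mm wide. In front is bare desk, so a carton standing on it meets the stamp at the right height
- station: the fixed stamping station; origin on the desk below the resting stamp face, axes as the face's. An aluminium bracket 34 mm high, 56 mm wide starts 33 mm behind the face, on a grey base plate 8 mm high that ends 105 mm behind. Straight behind the face nothing is higher than 35 mm above the desk, so fingers holding the carton's upper half (above 40 mm) pass over the stamp
- stamp (a joint): how far the stamp face is pushed in: 0 at rest, 0.008 m fully home against its stop; a spring returns it (3.6 N when home)
- pump_top (a point): middle of the top of the white round pump cap (32 mm across) of the blue ink bottle (42 mm across) fixed on the right of the station: 63 mm along x, -85 mm along y from the station origin; the top is 96 mm above the desk at rest and moves with the cap; z up
- pump (a joint): how far the pump cap is pressed down: 0 at rest, 0.008 m fully down; a spring returns it (4.8 N when down)
- dropper_mid (a point): middle (51 mm up) of a loose amber dropper bottle with a black top, 34 mm across, 102 mm tall, standing on the desk; a bystander (it and the carton may swap places)
- bowl_mid (a point): middle (34 mm up) of a loose white bowl, 150 mm across, 67 mm tall, at the right; a bystander
Mind the look-alikes: they are no part of the job. Of the things like the part that bears carton_mid, leave any that is turquoise; of the rest the smaller one is meant.

How it is judged:
By the outcome, as a careful person would: the job done as asked, in the order asked, and still so for the second after the job is handed in, with the robot touching nothing.
It also fails if it takes over 64 s, if anything falls off the work surface, if the arm or the gripper's body presses on something with over 40 N, if the wrist force passes 120 N, or if a joint passes its speed limit or range.

### The arm

A 7-joint arm with a two-finger parallel gripper is mounted at the origin on a cart in front of the work surface, level with it; the furniture and walls round the work are solid. World frame = base frame: x ahead of the robot, y to its left, z up, the work surface at z = 0. Lengths are in mm, angles in rad, forces in N, time in s.
With the tool pointing down it reaches from about 400 to 925 mm from the base axis. Payload 4.1 kg.
Tool frame: the origin (TCP) lies on the centre line of the jaws, within the pads' length; the fingertips stand 22 mm ahead of it and the grasp point (between the pads) lies 3 mm ahead of it; z points along the fingers, y is the line along which they close (so a half turn about z gives the same grasp; the last joint's range is limited). The gripper opens to 85 mm and grips with 20 to 120 N. Pads are 22 mm wide; open, the fingers measure 114 mm over their backs; the gripper's body (76 mm by 85 mm) begins 54 mm behind the grasp point. The pads swing forward as they close: fully open they stand 13 mm farther back than shut.
Start: joints at [1.215, 0.398, 0.045, 1.537, -0.019, 1.207, -0.051], TCP at [165.127, -628.708, 253.347] pointing down, gripper open.
Joint ranges: [-2.82, 2.82], [-0.49, 2.23], [-1.37, 1.46], [0, 2.46], [-1.36, 4.5], [0.23, 2], [-2.94, 2.94]. Speed limits (rad/s): [2.57, 2.57, 3.14, 3.14, 3.14, 3.14, 3.14].

### API

Orientations are given as a unit quaternion [w, x, y, z].
In Python, from cell import read_state, capture, camera_model, finish_job gives the robot as it stands.
- The arm moves only by the tool apply_moves, never from a script. Its argument "moves" is a list of rows, each an object with "dp": the shift along the world's x, y, z in cm, a list of three; "rot": the turn, a rotation vector about the world's x, y, z in rad, a list of three. A call has 1 to 20 rows; each row is the pose to reach, as a shift and turn from the pose commanded when the call began; what a row does not reach only later rows make up. A row lasts 1/8 s, in which the tool goes at most 62.5 mm and 10.7 degrees, less where a joint would pass 70% of its speed; a pose out of reach is approached as far as the arm can. A call with a gripper value outside its range is refused whole. "gripper" is the finger opening in cm, from 0 to 8.54, set as the call begins (left out, the last holds). The fingers move at their own pace and stop on an object; "grip_force" is the grip in N (left out, the last holds). Time passes only in rows, so rows that repeat a pose let the fingers close. It gives the time, the measured TCP pose, the force, the opening and the grip force at its end, in the units of the state.
- read_state(): the state, without advancing time (a new reading comes with each control period).
- capture(name): name is "side" or "top" or "wrist"; returns (picture, depth): 420x560x3 uint8, red, green, blue; 420x560 float32, mm along the optical axis (not along the pixel's ray), 0 where there is no reading.
- camera_model(name): a dict with "camera_matrix" (3x3 intrinsics, pixels), "D" ([k1, k2, p1, p2, k3] as OpenCV has them; the pictures are not rectified), "world_to_cam" (4x4, takes a point from world to camera coordinates). Camera axes: x right, y down, z forward; pixel columns grow to the right and rows downward; lengths in mm; the calibration is good to about 2 mm. A picture is of the moment at which its call begins: read the wrist's pose just before it. camera_model takes no time and is no camera call; for the wrist camera it gives the pose at the moment of the call.
- finish_job(): hands the job in; it is judged then, once.
The state is a dict: "t": time; "qpos": joint angles; "qvel": joint speeds; "joint_torque": joint torques, N m; "ee_pos": TCP position; "orientation": TCP orientation; "force": force on the tool from outside, world axes, zero at the start; "torque": the same for the moment, N m; "width": finger opening in mm; "grasp_force": force on a finger pad.
Only numpy, scipy, OpenCV 4.12 (cv2) and the standard library are available. Lean on these libraries where they do the work, as an engineer would, in place of code of your own. Each camera call takes 0.05 s, during which the arm holds its last target. There are 200 camera calls.

## Working session

There is one attempt and no reset: what is moved stays moved. The work goes in short steps, Python scripts to look and compute and a tool call to move; the robot and the scene stay as the last step left them, time stands still between calls to the robot, and variables do not carry over. Pictures are saved under pics/ and viewed, at most 10 in all, crops included, and the job is handed in when it is done.

Besides the shell and the picture viewer there is one more tool, called after ">>>" as name(argument=value, ...), one argument or row to a line, values as JSON. apply_moves: Moves the arm, as the interface text tells. Its arguments: {"type":"object","properties":{"moves":{"type":"array","items":{"type":"object","properties":{"dp":{"type":"array","items":{"type":"number"}},"rot":{"type":"array","items":{"type":"number"}}}}},"gripper":{"type":"number"},"grip_force":{"type":"number"}},"required":["moves"]}

```bash
mkdir -p pics; ls; python3 - <<'E'
from cell import *
import cv2,numpy as np
print(read_state())
ims=[]
for n in ['top','side']:
    p,d=capture(n); np.savez(n+'0.npz',p=p,d=d); m=camera_model(n); print(n,m)
    cv2.imwrite(f'pics/{n}0.png',p[...,::-1])
E
```

```text
pics
{'t': 0.0, 'qpos': array([ 1.21498195,  0.39918441,  0.04505789,  1.53789382, -0.0187265 ,
        1.20692783, -0.05071924]), 'qvel': array([-1.25638061e-03,  1.14876015e-04, -4.39030481e-04, -1.63502178e-03,
       -9.70898494e-04,  5.75384745e-05, -1.44719312e-03]), 'joint_torque': array([-9.95339406e-05, -4.75118995e+01,  1.36501931e+00, -2.54220021e+01,
        1.18297711e-02,  9.34776908e-03,  1.11244569e-05]), 'ee_pos': array([ 164.96247703, -628.09051314,  252.26267893]), 'orientation': array([-9.77820624e-04,  9.91762720e-01,  1.28084800e-01, -1.87499891e-04]), 'force': array([ 0.14710728,  0.19091503, -0.23721342]), 'torque': array([ 2.64785314e-02, -8.50206170e-03,  6.26514289e-05]), 'grasp_force': 0.0, 'width': 85.82544222753869}
top {'camera_matrix': array([[448.52570584,   0.        , 282.33286488],
       [  0.        , 448.52570584, 207.43253043],
       [  0.        ,   0.        ,   1.        ]]), 'D': array([-0.12327975,  0.        ,  0.        ,  0.        ,  0.        ]), 'world_to_cam': array([[ 1.81197256e-02, -9.99460302e-01,  2.74003688e-02,
        -8.19
[... 179 characters left out ...]
3],
       [ 0.00000000e+00,  0.00000000e+00,  0.00000000e+00,
         1.00000000e+00]])}
side {'camera_matrix': array([[415.60091415,   0.        , 276.21158863],
       [  0.        , 415.60091415, 206.50926671],
       [  0.        ,   0.        ,   1.        ]]), 'D': array([0.01143872, 0.        , 0.        , 0.        , 0.        ]), 'world_to_cam': array([[-8.13200427e-01, -5.81729504e-01,  1.72002731e-02,
         4.16504156e+02],
       [-3.59046792e-01,  4.78213740e-01, -8.01496737e-01,
         2.83240326e+02],
       [ 4.58028893e-01, -6.57953192e-01, -5.97751730e-01,
         1.04185474e+03],
       [ 0.00000000e+00,  0.00000000e+00,  0.00000000e+00,
         1.00000000e+00]])}
```

View pics/top0.png

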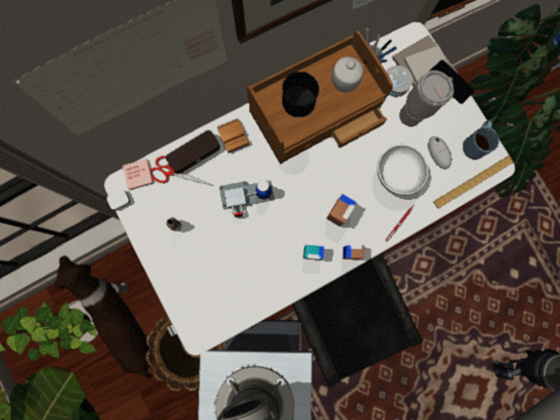

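View pics/side0.png

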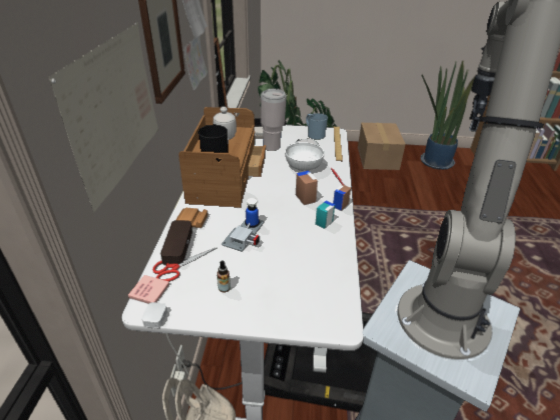

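Top view: there are three cartons. The big brown one is at (341,210), the turquoise one at (314,253) and the small brown one at (354,253). The small brown one at (354,253) fits the description, being neither turquoise nor the larger. The station is at (238,197) with the red stamp at (238,212), the pump is at (264,188), the dropper at (173,224) and the bowl at (403,170). I'll confirm the carton in an enlarged crop.

```bash
cat > h.py <<'E'
import numpy as np,cv2
from cell import *
def pix2ray(m,uv):
    K,D,T=m['camera_matrix'],m['D'],m['world_to_cam']
    q=cv2.undistortPoints(np.float64(uv).reshape(-1,1,2),K,D).reshape(-1,2)
    R=T[:3,:3]; return -R.T@T[:3,3], np.c_[q,np.ones(len(q))]@R
def onplane(m,uv,z):
    o,r=pix2ray(m,uv); return o+r*((z-o[2])/r[:,2])[:,None]
def cloud(m,d):
    h,w=d.shape; v,u=np.mgrid[:h,:w]
    o,r=pix2ray(m,np.c_[u.ravel(),v.ravel()]); return (o+r*d.reshape(-1,1)).reshape(h,w,3)
E
python3 - <<'E'
from h import *
a=np.load('top0.npz');p=a['p'];d=a['d'];m=camera_model('top')
s=np.load('side0.npz')['p']
c1=cv2.resize(p[170:270,200:390,::-1],None,fx=4,fy=4,interpolation=cv2.INTER_CUBIC)[:300*1]
c=lambda im,x,y,w,h:cv2.resize(im[y:y+h,x:x+w,::-1],(400,300),interpolation=cv2.INTER_CUBIC)
g=np.vstack([np.hstack([c(p,212,173,64,48),c(p,300,220,80,60)]),np.hstack([c(s,215,190,64,48),c(s,290,160,80,60)])])
cv2.imwrite('pics/crops.png',g)
W=cloud(m,d); ms=camera_model('side')
hsv=cv2.cvtColor(p,cv2.COLOR_RGB2HSV)
for n,(u0,v0,u1,v1) in dict(carton=(338,240,372,266),big=(322,190,362,232),turq=(300,240,330,266),pump=(255,176,275,206),red=(230,203,246,220)).items():
    P=W[v0:v1,u0:u1].reshape(-1,3); q=P[P[:,2]>10]; 
    zt=np.percentile(q[:,2],90); t=q[q[:,2]>zt-8]
    print(n,'ztop',zt.round(),'mean',t.mean(0).round(1),'min',t.min(0).round(),'max',t.max(0).round(),len(t), cv2.minAreaRect(np.float32(t[:,:2])))
print(onplane(m,[[238,212]],24),onplane(m,[[264,184]],96))
E
```

```text
carton ztop 71.0 mean [ 439.2 -274.3   67.6] min [ 420. -299.   63.] max [ 457. -250.   76.] 235 ((439.31732177734375, -274.39215087890625), (49.11464309692383, 36.77705383300781), 88.84293365478516)
big ztop 93.0 mean [ 553.1 -234.4  115.5] min [ 347. -275.   85.] max [ 597.  -40. 1313.] 428 ((458.4418640136719, -160.908203125), (53.568603515625, 325.3698425292969), 52.04576873779297)
turq ztop 71.0 mean [ 434.8 -158.7   93.6] min [ 347. -189.   63.] max [ 455.  -40. 1313.] 241 ((410.3067932128906, -108.18281555175781), (53.03044128417969, 179.2893829345703), 26.450183868408203)
pump ztop 97.0 mean [608.6 -14.8 130.5] min [347. -40.  90.] max [ 631.   -0. 1313.] 103 ((488.452880859375, -19.833072662353516), (285.0401306152344, 27.969552993774414), 2.3832921981811523)
red ztop 35.0 mean [558.5  60.2  31.8] min [536.  37.  27.] max [576.  81.  39.] 95 ((555.93603515625, 58.606712341308594), (39.48216247558594, 43.87113571166992), 2.04642653465271)
[[550.12111625  57.52943794  24.        ]] [[619.03768524 -17.23662797  96.        ]]
```

View pics/crops.png

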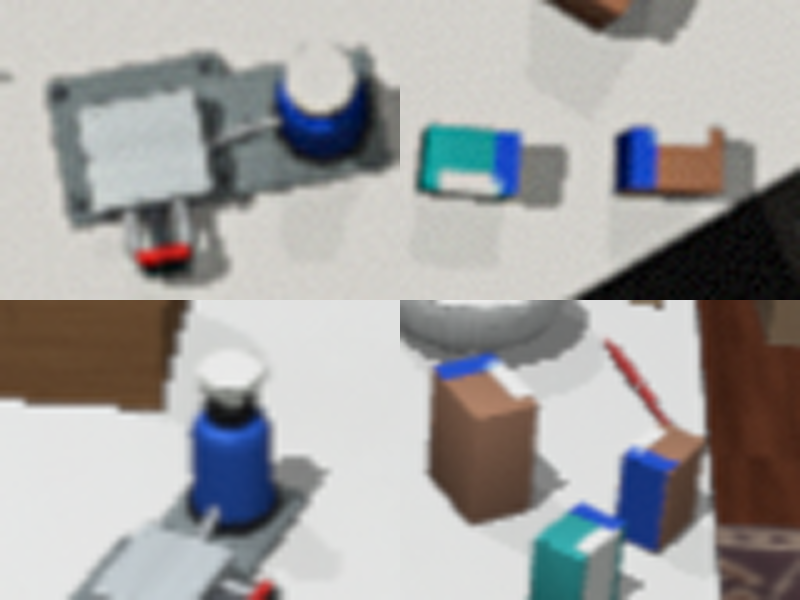

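The crop confirms it: the small brown carton at (354,253) has blue facing world +y and the white fold on the far (+x) edge, so its yaw is about 0. Next I'll measure the station.

```bash
python3 - <<'E'
from h import *
a=np.load('top0.npz');p=a['p'];d=a['d'];m=camera_model('top')
W=cloud(m,d); hsv=cv2.cvtColor(p,cv2.COLOR_RGB2HSV).astype(int); H,S,V=hsv[...,0],hsv[...,1],hsv[...,2]
box=np.zeros(d.shape,bool); box[173:221,212:276]=1
def cen(mask,z,n):
    v,u=np.where(mask); P=onplane(m,np.c_[u,v],z); print(n,len(u),(u.mean(),v.mean()),P.mean(0).round(1),cv2.minAreaRect(np.float32(P[:,:2]))); return P
red=box&(S>150)&((H<8)|(H>172))&(V>110); cen(red,33,'red')
blk=box&(V<55); blk[:205]=0; cen(blk,24,'black')
br=box&(abs(W[...,2]-34)<9)&(S<60)&(V>100); cen(br,34,'bracket')
pl=box&(abs(W[...,2]-8)<7)&(S<70)&(V<165)&(V>70); cen(pl,8,'plate')
cap=box&(W[...,2]>85); cen(cap,96,'cap')
bb=np.zeros(d.shape,bool); bb[238:268,336:374]=1
cen(bb&(W[...,2]>60)&(W[...,2]<85),68,'carton')
cen(bb&(abs(H-115)<15)&(S>120),68,'cblue')
for n,z,r in [('dropper',60,(160,210,190,240)),('bowl',60,(370,140,440,205))]:
    b=np.zeros(d.shape,bool); b[r[1]:r[3],r[0]:r[2]]=1; cen(b&(W[...,2]>20)&(W[...,2]<120),z,n)
E
```

```text
red 16 (np.float64(237.75), np.float64(213.0625)) [545.6  57.5  33. ] ((545.3148803710938, 58.0308837890625), (5.553323268890381, 20.93528938293457), 20.00969696044922)
black 15 (np.float64(238.4), np.float64(213.2)) [546.6  56.3  24. ] ((553.1275634765625, 56.01026916503906), (29.449607849121094, 14.50930404663086), 1.3016289472579956)
bracket 355 (np.float64(234.91267605633803), np.float64(197.44507042253522)) [591.1  67.2  34. ] ((582.0059204101562, 65.52168273925781), (74.22099304199219, 55.8607292175293), 11.579431533813477)
plate 526 (np.float64(243.0551330798479), np.float64(193.54182509505702)) [608.4  45.7   8. ] ((591.271240234375, 40.848716735839844), (110.19249725341797, 181.7796173095703), 8.607696533203125)
cap 120 (np.float64(260.26666666666665), np.float64(186.55)) [611.6  -7.1  96. ] ((584.6553955078125, 42.679298400878906), (111.91993713378906, 158.53172302246094), 3.4662106037139893)
carton 241 (np.float64(354.5311203319502), np.float64(251.41908713692945)) [ 439. -274.   68.] ((438.77783203125, -274.02410888671875), (36.358863830566406, 48.65708923339844), 0.8604561686515808)
cblue 81 (np.float64(347.0246913580247), np.float64(251.7037037037037)) [ 437.8 -252.9   68. ] ((438.38958740234375, -252.7958221435547), (16.928150177001953, 30.968854904174805), 89.89392852783203)
dropper 145 (np.float64(173.29655172413794), np.float64(224.06896551724137)) [505.8 236.3  60. ] ((506.0621337890625, 235.8250274658203), (34.11737060546875, 37.60474395751953), 1.4015979766845703)
bowl 1257 (np.float64(408.9061256961018), np.float64(164.81463802704852)) [ 696.2 -440.1   60. ] ((686.3493041992188, -445.7738037109375), (150.64356994628906, 208.67681884765625), 10.109210014343262)
```

>>> apply_moves(
  moves=[
    {"dp":[10,16,6],"rot":[0,0,0.37]},
    {"dp":[10,16,6],"rot":[0,0,0.37]},
    {"dp":[10,16,6],"rot":[0,0,0.37]},
    {"dp":[20,32,8],"rot":[0,0,0.75]},
    {"dp":[20,32,8],"rot":[0,0,0.75]},
    {"dp":[20,32,8],"rot":[0,0,0.75]},
    {"dp":[20,32,8],"rot":[0,0,0.75]},
    {"dp":[30,48,8],"rot":[0,0,1.13]},
    {"dp":[30,48,8],"rot":[0,0,1.13]},
    {"dp":[30,48,8],"rot":[0,0,1.13]},
    {"dp":[30,48,8],"rot":[0,0,1.13]},
    {"dp":[38,63,5],"rot":[0,0,1.51]},
    {"dp":[38,63,5],"rot":[0,0,1.51]},
    {"dp":[38,63,5],"rot":[0,0,1.51]},
    {"dp":[38,63,5],"rot":[0,0,1.51]},
    {"dp":[38,63,5],"rot":[0,0,1.51]},
  ],
  gripper=0,
)

```text
t: 2.1
ee_pos: [544.8, -1.2, 302.8]
orientation: [-0.0, 0.636, 0.772, -0.001]
force: [-0.6, -0.6, 0.1]
width: 0.1
grasp_force: 0.0
```

```bash
python3 - <<'E'
from h import *
s=read_state(); print(s['t'],s['ee_pos'],s['orientation'],s['qpos'],s['width'])
m=camera_model('wrist'); p,d=capture('wrist'); np.savez('w1.npz',p=p,d=d,K=m['camera_matrix'],D=m['D'],T=m['world_to_cam'])
cv2.imwrite('pics/w1.png',p[...,::-1]); print(m)
E
```

```text
2.1 [544.81512666  -1.24001481 302.7606323 ] [-5.39021696e-05  6.35601989e-01  7.72016279e-01 -9.87206546e-04] [ 0.46113077  0.21573682 -0.63081075  1.706567    0.13411683  1.26403734
 -0.00625006] 0.0829439333371924
{'camera_matrix': array([[374.21515454,   0.        , 277.32499643],
       [  0.        , 374.21515454, 204.4368963 ],
       [  0.        ,   0.        ,   1.        ]]), 'D': array([-0.03348572,  0.        ,  0.        ,  0.        ,  0.        ]), 'world_to_cam': array([[ 9.81458979e-01,  1.91661918e-01, -1.99544087e-03,
        -5.33117846e+02],
       [ 1.84346572e-01, -9.41045676e-01,  2.83635993e-01,
        -1.51456829e+02],
       [ 5.24844175e-02, -2.78744945e-01, -9.58929946e-01,
         3.96255678e+02],
       [ 0.00000000e+00,  0.00000000e+00,  0.00000000e+00,
         1.00000000e+00]])}
```

View pics/w1.png

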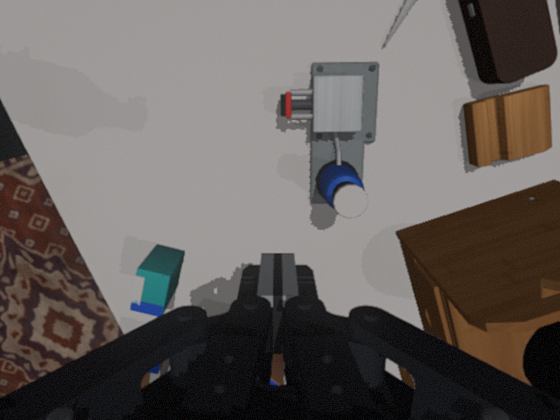

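The wrist view shows the black/red stamp at (286,105), the bracket at (338,103), the white cap at (350,200) and the closed fingertips at (278,262).

```bash
cat > st.py <<'E'
from h import *
a=np.load('w1.npz');p=a['p'];d=a['d'];m=dict(camera_matrix=a['K'],D=a['D'],world_to_cam=a['T'])
W=cloud(m,d); hsv=cv2.cvtColor(p,cv2.COLOR_RGB2HSV).astype(int); H,S,V=hsv[...,0],hsv[...,1],hsv[...,2]
def B(x0,y0,x1,y1):
    b=np.zeros(d.shape,bool); b[y0:y1,x0:x1]=1; return b
def cen(mask,z,n):
    v,u=np.where(mask); P=onplane(m,np.c_[u,v],z); print(n,len(u),(u.mean().round(1),v.mean().round(1)),P.mean(0).round(1),'depthcloud',np.median(W[mask],0).round(1),cv2.minAreaRect(np.float32(P[:,:2])));return P
red=B(275,85,296,125)&(S>130)&((H<8)|(H>172))&(V>90)
cen(red,34,'red')
cen(B(276,90,292,122)&(V<60),30,'blk')
cen(B(305,60,375,140)&(abs(W[...,2]-34)<6)&(V>130),34,'bracket')
cen(B(300,50,390,210)&(abs(W[...,2]-8)<6)&(S<60),8,'plate')
cen(B(320,175,380,225)&(W[...,2]>88)&(V>120)&(S<60),96,'cap')
E
python3 st.py
```

```text
red 143 (np.float64(287.7), np.float64(104.9)) [541.8  61.7  34. ] depthcloud [541.8  61.4  33.4] ((542.1729125976562, 61.541595458984375), (6.042551517486572, 23.429523468017578), 11.363517761230469)
blk 83 (np.float64(282.5), np.float64(105.1)) [536.8  60.3  30. ] depthcloud [536.8  60.4  32.5] ((536.814697265625, 60.40638732910156), (3.065187454223633, 19.71733283996582), 11.201205253601074)
bracket 2583 (np.float64(337.5), np.float64(103.0)) [590.5  73.   34. ] depthcloud [590.7  73.2  32.5] ((590.583984375, 72.65408325195312), (47.5633430480957, 53.11246871948242), 11.915934562683105)
plate 4055 (np.float64(344.3), np.float64(125.0)) [607.3  51.    8. ] depthcloud [609.6  40.5   6.5] ((608.4315795898438, 40.56014633178711), (71.23888397216797, 152.9718017578125), 11.850196838378906)
cap 902 (np.float64(350.9), np.float64(201.1)) [613.1  -8.8  96. ] depthcloud [613.2  -8.9  94.1] ((619.3846435546875, -9.348670959472656), (41.073944091796875, 38.63033676147461), 33.03837966918945)
```

>>> apply_moves(
  moves=[
    {"dp":[6.9,-1.1,-5]},
    {"dp":[6.9,-1.1,-10]},
    {"dp":[6.9,-1.1,-14]},
    {"dp":[6.9,-1.1,-17]},
    {"dp":[6.9,-1.1,-17]},
    {"dp":[6.9,-1.1,-17]},
    {"dp":[6.9,-1.1,-17]},
  ],
)

```text
$.moves[0]: bad value
```

```bash
python3 - <<'E'
from h import *
s=read_state(); print(s['t'],s['ee_pos'],s['orientation'],s['force'])
m=camera_model('wrist'); p,d=capture('wrist'); np.savez('w2.npz',p=p,d=d,K=m['camera_matrix'],D=m['D'],T=m['world_to_cam'])
cv2.imwrite('pics/w2.png',p[...,::-1])
W=cloud(m,d)
mk=(W[...,2]>88)&(W[...,2]<102)&(p.min(-1)>110)
v,u=np.where(mk);print(len(u),u.mean(),v.mean(),np.median(W[mk],0),W[mk].min(0),W[mk].max(0))
E
```

```text
2.15 [544.80015745  -1.62808352 303.01251363] [ 1.95927187e-04  6.35998377e-01  7.71689875e-01 -8.73357687e-04] [0.1709178  0.16439681 0.23568855]
892 350.7130044843049 200.65134529147983 [613.51528264  -9.27309164  94.0717608 ] [598.29772355 -25.36578143  91.03512427] [629.4910214    5.71894566  96.37974521]
```

View pics/w2.png

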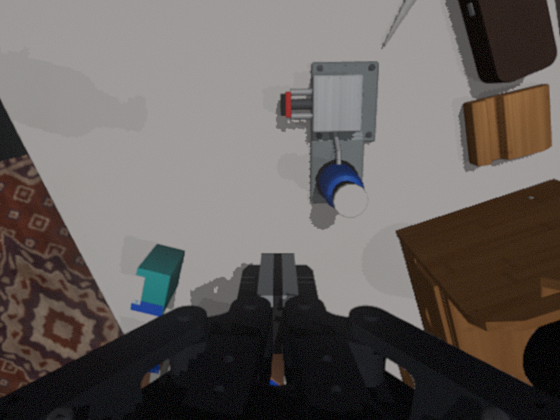

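The picture is unchanged because the move was refused: every row needs "rot". The cap centre from the mask is about (613.9,-9.8).

>>> apply_moves(
  moves=[
    {"dp":[6.9,-0.8,-5],"rot":[0,0,0]},
    {"dp":[6.9,-0.8,-10],"rot":[0,0,0]},
    {"dp":[6.9,-0.8,-14],"rot":[0,0,0]},
    {"dp":[6.9,-0.8,-17],"rot":[0,0,0]},
    {"dp":[6.9,-0.8,-17],"rot":[0,0,0]},
    {"dp":[6.9,-0.8,-17],"rot":[0,0,0]},
  ],
)

```text
t: 2.95
ee_pos: [615.1, -7.8, 135.0]
orientation: [0.001, 0.635, 0.772, 0.001]
force: [-0.4, -0.4, -0.4]
width: -0.0
grasp_force: 0.0
```

```bash
python3 - <<'E'
from h import *
s=read_state(); print(s['t'],s['ee_pos'],s['orientation'],s['force'])
m=camera_model('wrist'); p,d=capture('wrist'); np.savez('w2.npz',p=p,d=d,K=m['camera_matrix'],D=m['D'],T=m['world_to_cam'])
cv2.imwrite('pics/w3.png',p[...,::-1])
E
```

```text
2.95 [615.09161919  -7.75041633 134.97767268] [1.18865695e-03 6.35133829e-01 7.72400935e-01 6.34465381e-04] [-0.40685945 -0.3729588  -0.40323111]
```

View pics/w3.png

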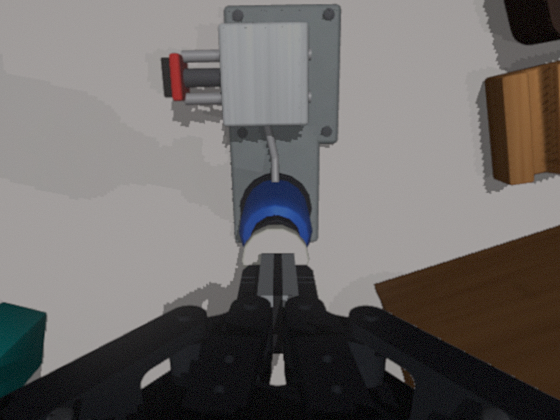

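The fingertips at (278,258) are centred over the cap at (275,245), and the stamp face is at (166,77). Pressing now, and refining the stamp position from this closer view.

>>> apply_moves(
  moves=[
    {"dp":[0,-0.1,-0.7],"rot":[0,0,0]},
    {"dp":[0,-0.1,-1.2],"rot":[0,0,0]},
    {"dp":[0,-0.1,-1.5],"rot":[0,0,0]},
    {"dp":[0,-0.1,-1.9],"rot":[0,0,0]},
    {"dp":[0,-0.1,-2.3],"rot":[0,0,0]},
    {"dp":[0,-0.1,-2.6],"rot":[0,0,0]},
    {"dp":[0,-0.1,-2.8],"rot":[0,0,0]},
    {"dp":[0,-0.1,-2.8],"rot":[0,0,0]},
    {"dp":[0,-0.1,-2.8],"rot":[0,0,0]},
  ],
)

```text
t: 4.12
ee_pos: [614.3, -7.6, 109.9]
orientation: [0.001, 0.635, 0.773, -0.001]
force: [-10.9, -2.3, 27.4]
width: 0.1
grasp_force: 13.8
```

```bash
sed -e 's/w1.npz/w2.npz/' -e 's/B(275,85,296,125)/B(155,45,190,108)/;s/B(276,90,292,122)/B(155,45,180,108)/;s/B(305,60,375,140)/B(215,15,312,130)/' -e '/plate\|cap/d' st.py > st2.py; python3 st2.py; python3 -c "
from h import *
s=read_state();print(s['ee_pos'],s['force'])
m=camera_model('wrist');p,d=capture('wrist');print(d[235:262:5,250:300:8])"
```

```text
red 475 (np.float64(175.3), np.float64(76.5)) [542.6  62.   34. ] depthcloud [542.5  62.2  33.5] ((542.629638671875, 61.610939025878906), (5.926198482513428, 24.669824600219727), 11.910953521728516)
blk 251 (np.float64(166.1), np.float64(76.6)) [536.4  60.9  30. ] depthcloud [537.1  61.1  32.7] ((536.4371337890625, 60.65578079223633), (3.8459856510162354, 20.769105911254883), 11.860109329223633)
bracket 8506 (np.float64(264.0), np.float64(72.4)) [591.   73.4  34. ] depthcloud [591.   73.8  32.6] ((590.6102905273438, 72.35488891601562), (48.097225189208984, 53.78008270263672), 12.256714820861816)
[614.25583331  -7.60864149 109.89670815] [-10.90940423  -2.31825453  27.3605829 ]
[[177.09875 176.67363 171.56395 172.044   171.39687 175.30763 176.8114 ]
 [177.22571 174.0416  161.4156  159.11826 158.90533 168.24727 176.16725]
 [177.90596 159.5294  156.53894 154.83691 153.5509  156.27673 159.5886 ]
 [177.2651  155.69156 154.61646 155.0332  154.59344 155.22166 155.37566]
 [156.28348 154.85194 147.8163  148.20789 147.8687  148.02437 154.58093]
 [155.49184 155.91377 142.59634 143.65073 142.94994 144.20058 154.78229]]
```

Pump reached its stop: 27 N, with the top at about 88 mm. Releasing and going to the carton.

>>> apply_moves(
  moves=[
    {"dp":[0,0,0.8],"rot":[0,0,0]},
    {"dp":[0,0,1.6],"rot":[0,0,0]},
    {"dp":[0,0,3],"rot":[0,0,0]},
    {"dp":[0,0,8],"rot":[0,0,0]},
    {"dp":[-4,-5,12],"rot":[0,0,-0.1]},
    {"dp":[-8,-10,15],"rot":[0,0,-0.18]},
    {"dp":[-11,-15,15],"rot":[0,0,-0.18]},
    {"dp":[-14,-20,15],"rot":[0,0,-0.18]},
    {"dp":[-17.6,-26.4,15],"rot":[0,0,-0.18]},
    {"dp":[-17.6,-26.4,15],"rot":[0,0,-0.18]},
    {"dp":[-17.6,-26.4,10],"rot":[0,0,-0.18]},
    {"dp":[-17.6,-26.4,5],"rot":[0,0,-0.18]},
    {"dp":[-17.6,-26.4,5],"rot":[0,0,-0.18]},
    {"dp":[-17.6,-26.4,5],"rot":[0,0,-0.18]},
    {"dp":[-17.6,-26.4,5],"rot":[0,0,-0.18]},
  ],
  gripper=8.5,
)

```text
t: 6.05
ee_pos: [439.8, -272.4, 157.7]
orientation: [0.002, 0.701, 0.713, 0.0]
force: [0.2, 0.8, 0.6]
width: 85.2
grasp_force: 0.0
```

```bash
python3 - <<'E'
from h import *
s=read_state(); print(s['t'],s['ee_pos'],s['orientation'],s['width'])
m=camera_model('wrist'); p,d=capture('wrist'); np.savez('w3.npz',p=p,d=d,K=m['camera_matrix'],D=m['D'],T=m['world_to_cam'])
cv2.imwrite('pics/w4.png',p[...,::-1])
W=cloud(m,d); hsv=cv2.cvtColor(p,cv2.COLOR_RGB2HSV).astype(int)
mk=(W[...,2]>60)&(W[...,2]<74)&(abs(W[...,0]-438)<40)&(abs(W[...,1]+272)<45)
bl=mk&(abs(hsv[...,0]-115)<14)&(hsv[...,1]>120)
for k in (mk,bl):
    q=W[k]; print(len(q),q.mean(0),q.min(0),q.max(0),cv2.minAreaRect(np.float32(q[:,:2])))
E
```

```text
6.05 [ 439.76728719 -272.38348432  157.70498457] [2.19555267e-03 7.01348478e-01 7.12815028e-01 4.77372990e-04] 85.18266566199638
5166 [ 436.57648511 -270.14891867   66.64284761] [ 418.36171498 -298.58443503   60.00758166] [ 455.09777672 -245.16590671   68.97255682] ((436.672119140625, -271.9029541015625), (52.95195007324219, 36.306922912597656), 89.0102767944336)
1450 [ 436.13886192 -251.90510686   66.63459277] [ 420.05356861 -259.93277858   60.00758166] [ 453.53587516 -245.16590671   68.97255682] ((436.73779296875, -252.77024841308594), (14.437250137329102, 33.29580307006836), 88.53093719482422)
```

View pics/w4.png

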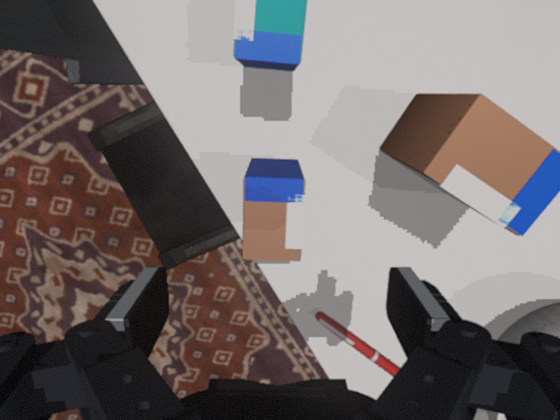

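The carton top is at (273,215), white fold on +x (right), blue on +y. Its centre is (436.7,-271.9) with yaw about -1°. The fingers straddle it in x. Descending and gripping.

>>> apply_moves(
  moves=[
    {"dp":[-0.2,0,-3],"rot":[0,0,-0.033]},
    {"dp":[-0.2,0,-6],"rot":[0,0,-0.033]},
    {"dp":[-0.2,0,-8],"rot":[0,0,-0.033]},
    {"dp":[-0.2,0,-9.2],"rot":[0,0,-0.033]},
    {"dp":[-0.2,0,-9.2],"rot":[0,0,-0.033]},
    {"dp":[-0.2,0,-9.2],"rot":[0,0,-0.033]},
  ],
)

```text
t: 6.85
ee_pos: [437.0, -272.1, 64.4]
orientation: [0.001, 0.713, 0.701, 0.0]
force: [-0.3, 0.1, 0.8]
width: 85.5
grasp_force: 0.0
```

>>> apply_moves(
  moves=[
    {"dp":[0,0,0],"rot":[0,0,0]},
    {"dp":[0,0,0],"rot":[0,0,0]},
    {"dp":[0,0,0],"rot":[0,0,0]},
    {"dp":[0,0,0],"rot":[0,0,0]},
    {"dp":[0,0,0],"rot":[0,0,0]},
    {"dp":[0,0,0],"rot":[0,0,0]},
  ],
  gripper=2.5,
  grip_force=60,
)

```text
t: 7.6
ee_pos: [436.5, -271.9, 63.9]
orientation: [0.0, 0.713, 0.701, 0.0]
force: [0.2, 0.7, 5.6]
width: 35.1
grasp_force: 60.2
```

>>> apply_moves(
  moves=[
    {"dp":[0,0,3],"rot":[0,0,0]},
    {"dp":[0,0,7],"rot":[0,0,0]},
    {"dp":[0,0,10],"rot":[0,0,0]},
    {"dp":[0,4,10],"rot":[0,0,0]},
    {"dp":[0.5,8,10],"rot":[0,0,0.05]},
    {"dp":[1,12,10],"rot":[0,0,0.1]},
    {"dp":[1.5,16,10],"rot":[0,0,0.15]},
    {"dp":[2,20,10],"rot":[0,0,0.2]},
    {"dp":[2.5,24,10],"rot":[0,0,0.223]},
    {"dp":[3.2,28,8],"rot":[0,0,0.223]},
    {"dp":[3.2,31.8,5],"rot":[0,0,0.223]},
    {"dp":[3.2,31.8,2],"rot":[0,0,0.223]},
    {"dp":[3.2,31.8,1],"rot":[0,0,0.223]},
    {"dp":[3.2,31.8,0.3],"rot":[0,0,0.223]},
    {"dp":[3.2,31.8,0.3],"rot":[0,0,0.223]},
    {"dp":[3.2,31.8,0.3],"rot":[0,0,0.223]},
  ],
)

```text
t: 9.6
ee_pos: [468.9, 46.0, 67.1]
orientation: [0.001, 0.631, 0.776, 0.001]
force: [0.2, -0.2, -0.7]
width: 35.0
grasp_force: 60.4
```

```bash
python3 - <<'E'
from h import *
s=read_state(); print(s['t'],s['ee_pos'],s['orientation'],s['force'],s['width'])
m=camera_model('wrist'); p,d=capture('wrist'); np.savez('w4.npz',p=p,d=d,K=m['camera_matrix'],D=m['D'],T=m['world_to_cam'])
W=cloud(m,d); cv2.imwrite('pics/w5.png',p[...,::-1])
hsv=cv2.cvtColor(p,cv2.COLOR_RGB2HSV).astype(int)
red=(hsv[...,1]>130)&((hsv[...,0]<8)|(hsv[...,0]>172))&(hsv[...,2]>80)&(abs(W[...,0]-542)<25)&(abs(W[...,1]-62)<30)
print(red.sum(),W[red].mean(0) if red.any() else '')
bl=(abs(hsv[...,0]-115)<14)&(hsv[...,1]>120)&(abs(W[...,0]-468)<60)&(abs(W[...,1]-46)<60)&(W[...,2]>60)
q=W[bl];print(len(q),q.mean(0),cv2.minAreaRect(np.float32(q[:,:2])))
E
```

```text
9.6 [468.88068094  45.96038539  67.13478874] [7.53386509e-04 6.31000417e-01 7.75781934e-01 5.46001274e-04] [ 0.18447908 -0.19744968 -0.69743943] 35.020070953392604
663 [541.9111817   62.67828213  32.72595634]
5793 [469.19671722  64.87566619  79.36249339] ((467.07568359375, 54.58913040161133), (119.1507797241211, 36.302391052246094), 10.406989097595215)
```

View pics/w5.png

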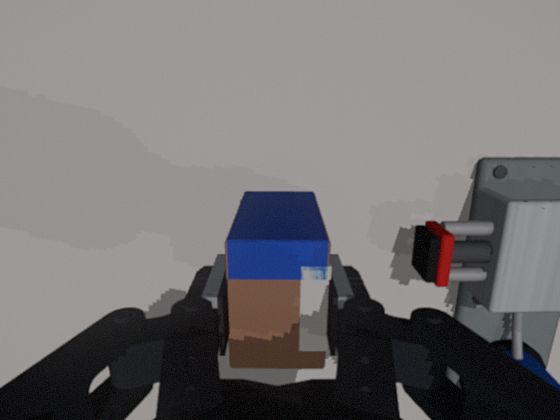

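The carton is held upright with its blue top at (278,250), white fold towards the stamp, and the black face at (425,252). Checking lateral alignment in the station frame.

```bash
python3 - <<'E'
from h import *
a=np.load('w4.npz');p=a['p'];d=a['d'];m=dict(camera_matrix=a['K'],D=a['D'],world_to_cam=a['T'])
W=cloud(m,d);hsv=cv2.cvtColor(p,cv2.COLOR_RGB2HSV).astype(int)
c,s=np.cos(.206),np.sin(.206); F=lambda P:np.c_[P[:,0]*c+P[:,1]*s,-P[:,0]*s+P[:,1]*c,P[:,2]]
red=(hsv[...,1]>130)&((hsv[...,0]<8)|(hsv[...,0]>172))&(hsv[...,2]>80)&(abs(W[...,0]-542)<25)&(abs(W[...,1]-62)<30)
blk=(hsv[...,2]<60)&(np.arange(560)[None]>405)&(np.arange(560)[None]<450)&(np.arange(420)[:,None]>215)&(np.arange(420)[:,None]<290)
R=F(W[red]);print('red',R.mean(0),R.min(0),R.max(0),cv2.minAreaRect(np.float32(R[:,:2])))
B=F(W[blk]);print('blk',B.mean(0),B.min(0),B.max(0))
top=np.zeros_like(red);top[200:360,225:332]=1
t=F(W[top&(W[...,2]>66)&(W[...,2]<75)]);print('top',len(t),np.percentile(t,[1,50,99],axis=0),cv2.minAreaRect(np.float32(t[:,:2])))
k=top&(W[...,2]>66)&(abs(hsv[...,0]-115)<14)&(hsv[...,1]>120);b=F(W[k]);print('blue',np.percentile(b,[1,50,99],axis=0))
# edge by ray: blue front top edge and brown far edge on z=carton top
zt=np.median(t[:,2])
print(zt,F(onplane(m,[[279,238],[277,366],[229,276],[328,276]],zt)))
print('tcp',F(np.array([[468.9,46.0,67]])))
E
```

```text
red [543.27411384 -49.49275834  32.72595634] [539.9650703  -69.01071439  -1.45495126] [563.65970895 -37.36595797  35.56747808] ((551.74267578125, -53.16208267211914), (30.90805435180664, 23.86944580078125), 88.06283569335938)
blk [536.40088078 -48.08147025  27.42638104] [467.547185   -76.63435937  -1.44417025] [548.62912627  21.80191915 186.31597554]
top 12764 [[450.07242041 -72.05123195  67.11542807]
 [467.84590107 -45.91083746  70.18014374]
 [485.29330683 -24.66986036  72.55632543]] ((467.86505126953125, -48.73091125488281), (37.56012725830078, 49.17432403564453), 0.019095847383141518)
blue [[451.04005639 -38.81015653  66.42677618]
 [466.69207149 -30.26854233  70.3289338 ]
 [483.95898567 -24.15913401  72.56308662]]
70.18014373707159 [[468.21075429 -24.0952623   70.18014374]
 [467.4688173  -75.37596622  70.18014374]
 [451.03695974 -38.0622635   70.18014374]
 [485.05148481 -38.13075499  70.18014374]]
tcp [[468.39513495 -50.88425649  67.        ]]
```

Lateral error is about 0.3 mm and the gap about 50 mm. Lowering it to just above the desk and pushing in.

>>> apply_moves(
  moves=[
    {"dp":[0,0,-0.25],"rot":[0,0,0]},
    {"dp":[1.47,0.31,-0.25],"rot":[0,0,0]},
    {"dp":[2.94,0.61,-0.25],"rot":[0,0,0]},
    {"dp":[3.92,0.82,-0.25],"rot":[0,0,0]},
    {"dp":[4.41,0.92,-0.25],"rot":[0,0,0]},
    {"dp":[4.7,0.98,-0.25],"rot":[0,0,0]},
    {"dp":[4.99,1.04,-0.25],"rot":[0,0,0]},
    {"dp":[5.29,1.1,-0.25],"rot":[0,0,0]},
    {"dp":[5.48,1.14,-0.25],"rot":[0,0,0]},
    {"dp":[5.48,1.14,-0.25],"rot":[0,0,0]},
    {"dp":[5.48,1.14,-0.25],"rot":[0,0,0]},
  ],
)

```text
t: 11.02
ee_pos: [520.1, 57.1, 63.7]
orientation: [-0.002, 0.631, 0.776, -0.003]
force: [-6.2, -0.7, 7.6]
width: 34.7
grasp_force: 61.7
```

>>> apply_moves(
  moves=[
    {"dp":[0.2,0.04,0.05],"rot":[0,0,0]},
    {"dp":[0.39,0.08,0.05],"rot":[0,0,0]},
    {"dp":[0.49,0.1,0.05],"rot":[0,0,0]},
    {"dp":[0.59,0.12,0.05],"rot":[0,0,0]},
    {"dp":[0.59,0.12,0.05],"rot":[0,0,0]},
    {"dp":[0.59,0.12,0.05],"rot":[0,0,0]},
  ],
)

```text
t: 11.78
ee_pos: [525.1, 58.2, 63.7]
orientation: [-0.002, 0.631, 0.776, -0.004]
force: [-8.0, -2.0, 7.1]
width: 35.3
grasp_force: 61.5
```

```bash
python3 - <<'E'
from h import *
s=read_state(); print(s['t'],s['ee_pos'],s['force'],s['torque'])
m=camera_model('wrist'); p,d=capture('wrist'); np.savez('w5.npz',p=p,d=d)
W=cloud(m,d);hsv=cv2.cvtColor(p,cv2.COLOR_RGB2HSV).astype(int)
c,s=np.cos(.206),np.sin(.206); F=lambda P:np.c_[P[:,0]*c+P[:,1]*s,-P[:,0]*s+P[:,1]*c,P[:,2]]
red=(hsv[...,1]>130)&((hsv[...,0]<8)|(hsv[...,0]>172))&(hsv[...,2]>80)&(abs(W[...,0]-550)<25)&(abs(W[...,1]-62)<30)&(W[...,2]>25)
R=F(W[red]);print('red',len(R),np.percentile(R,[2,50,98],axis=0))
top=(W[...,2]>63)&(W[...,2]<73)&(abs(hsv[...,0]-115)<14)&(hsv[...,1]>120)
b=F(W[top]);print('blue',np.percentile(b,[1,50,99],axis=0))
E
```

```text
11.775 [525.06282025  58.18310546  63.69962557] [-7.96014089 -2.01076419  7.08391768] [-0.21205653  2.05938889  0.00483906]
red 270 [[548.18423332 -48.15009976  26.98780537]
 [551.30180333 -40.73006361  33.20316084]
 [553.7622986  -37.2633833   34.85670976]]
blue [[508.53412794 -38.33214759  63.37939514]
 [524.36908929 -30.0670767   66.9201564 ]
 [541.50029064 -24.0401116   68.30183494]]
```

>>> apply_moves(
  moves=[
    {"dp":[0.1,0.02,0.06],"rot":[0,0,0]},
    {"dp":[0.2,0.04,0.06],"rot":[0,0,0]},
    {"dp":[0.3,0.06,0.06],"rot":[0,0,0]},
    {"dp":[0.3,0.06,0.06],"rot":[0,0,0]},
    {"dp":[0.3,0.06,0.06],"rot":[0,0,0]},
  ],
)

```text
t: 12.45
ee_pos: [525.8, 58.3, 63.7]
orientation: [-0.004, 0.631, 0.776, -0.006]
force: [-12.1, -0.7, 8.6]
width: 35.0
grasp_force: 61.8
```

```bash
python3 - <<'E'
from h import *
s=read_state(); print(s['t'],s['ee_pos'],s['orientation'],s['force'],s['torque'])
m=camera_model('wrist'); p,d=capture('wrist'); cv2.imwrite('pics/w6.png',p[...,::-1])
W=cloud(m,d);hsv=cv2.cvtColor(p,cv2.COLOR_RGB2HSV).astype(int)
c,s=np.cos(.206),np.sin(.206); F=lambda P:np.c_[P[:,0]*c+P[:,1]*s,-P[:,0]*s+P[:,1]*c,P[:,2]]
red=(hsv[...,1]>130)&((hsv[...,0]<8)|(hsv[...,0]>172))&(hsv[...,2]>80)&(abs(W[...,0]-550)<25)&(abs(W[...,1]-62)<30)&(W[...,2]>25)
R=F(W[red]);print('red',len(R),np.percentile(R,[2,50,98],axis=0))
top=(W[...,2]>63)&(W[...,2]<73)&(abs(hsv[...,0]-115)<14)&(hsv[...,1]>120)
b=F(W[top]);print('blue',np.percentile(b,[1,50,99],axis=0))
E
```

```text
12.45 [525.78495422  58.32587705  63.7214621 ] [-0.00370954  0.6306107   0.77606965 -0.00568238] [-12.10170335  -0.72071573   8.61490232] [-0.29286538  2.77673911  0.06047581]
red 269 [[548.56566939 -47.76944367  27.24968173]
 [551.63662433 -40.50876315  33.28655469]
 [554.16576965 -37.17805928  52.21471649]]
blue [[509.22187499 -38.40531792  63.40321343]
 [524.43800312 -29.73198721  66.93254049]
 [542.21018843 -24.02978879  68.26761664]]
```

The stamp is home: 3 mm more command moved it only 0.7 mm, the force rose to 12 N, and the red holder has shifted 8 mm. Backing off, lifting slightly and turning -90°.

>>> apply_moves(
  moves=[
    {"dp":[-0.4,-0.08,0.03],"rot":[0,0,0]},
    {"dp":[-1,-0.21,0.1],"rot":[0,0,0]},
    {"dp":[-2,-0.42,0.3],"rot":[0,0,0]},
    {"dp":[-4,-0.83,0.4],"rot":[0,0,0]},
    {"dp":[-6.4,-1.3,0.5],"rot":[0,0,0]},
    {"dp":[-6.9,-1.35,0.6],"rot":[0,0,-0.17]},
    {"dp":[-6.9,-1.35,0.6],"rot":[0,0,-0.34]},
    {"dp":[-6.9,-1.35,0.6],"rot":[0,0,-0.51]},
    {"dp":[-6.9,-1.35,0.6],"rot":[0,0,-0.68]},
    {"dp":[-6.9,-1.35,0.6],"rot":[0,0,-0.85]},
    {"dp":[-6.9,-1.35,0.6],"rot":[0,0,-1.02]},
    {"dp":[-6.9,-1.35,0.6],"rot":[0,0,-1.19]},
    {"dp":[-6.9,-1.35,0.6],"rot":[0,0,-1.36]},
    {"dp":[-6.9,-1.35,0.6],"rot":[0,0,-1.5]},
    {"dp":[-6.9,-1.35,0.6],"rot":[0,0,-1.571]},
    {"dp":[-6.9,-1.35,0.6],"rot":[0,0,-1.571]},
    {"dp":[-6.9,-1.35,0.6],"rot":[0,0,-1.571]},
    {"dp":[-6.9,-1.35,0.6],"rot":[0,0,-1.571]},
  ],
)

```text
t: 14.75
ee_pos: [463.1, 46.0, 71.1]
orientation: [0.0, 0.995, 0.103, 0.0]
force: [0.1, -0.1, -1.3]
width: 35.0
grasp_force: 60.6
```

```bash
python3 - <<'E'
from h import *
s=read_state(); print(s['t'],s['ee_pos'],s['orientation'],s['force'],s['width'],s['qpos'])
m=camera_model('wrist'); p,d=capture('wrist'); np.savez('w6.npz',p=p,d=d,K=m['camera_matrix'],D=m['D'],T=m['world_to_cam']); cv2.imwrite('pics/w7.png',p[...,::-1])
W=cloud(m,d);hsv=cv2.cvtColor(p,cv2.COLOR_RGB2HSV).astype(int)
c,sn=np.cos(.206),np.sin(.206); F=lambda P:np.c_[P[:,0]*c+P[:,1]*sn,-P[:,0]*sn+P[:,1]*c,P[:,2]]
print('tcp',F(s['ee_pos'][None]),2*np.arctan2(s['orientation'][2],s['orientation'][1]))
red=(hsv[...,1]>130)&((hsv[...,0]<8)|(hsv[...,0]>172))&(hsv[...,2]>80)&(abs(W[...,0]-542)<25)&(abs(W[...,1]-62)<30)&(W[...,2]>25)
R=F(W[red]);print('red',len(R),np.percentile(R,[2,50,98],axis=0) if len(R) else '')
top=(W[...,2]>64)&(W[...,2]<77)&(abs(hsv[...,0]-115)<14)&(hsv[...,1]>120)
b=F(W[top]);print('blue',np.percentile(b,[1,50,99],axis=0),cv2.minAreaRect(np.float32(b[:,:2])))
E
```

```text
14.75 [463.05430039  46.00457122  71.11943215] [1.42959854e-07 9.94679797e-01 1.03014467e-01 3.47755621e-04] [ 0.11950929 -0.08086379 -1.31597481] 34.98117759882106 [ 0.06683103  0.31959514 -0.29748641  2.13456093  0.14272581  0.70493996
 -1.68975832]
tcp [[462.67396641 -49.68406675  71.11943215]] 0.206395093823443
red 951 [[540.6705475  -62.58974968  31.49602262]
 [543.28983865 -50.73652181  33.45587615]
 [545.99545975 -38.47298064  34.93790976]]
blue [[473.16869886 -65.42883698  64.44242464]
 [482.84079618 -48.11875916  74.26833994]
 [487.64394863 -32.46618883  75.73430617]] ((479.5312194824219, -55.83701705932617), (48.73268127441406, 17.924602508544922), 84.50775146484375)
```

View pics/w7.png

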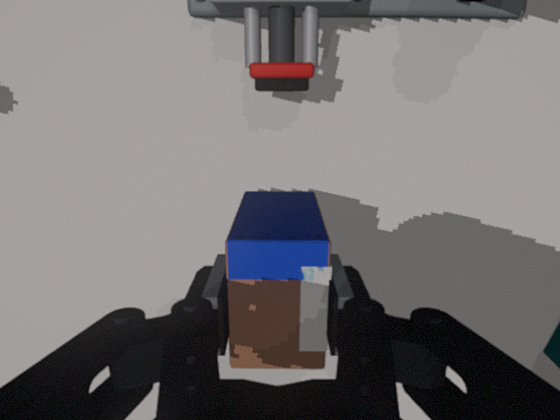

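The turned carton at (278,280) has its blue side facing the stamp at (281,84). A lateral shift of about -1 mm is needed and the gap is about 47 mm. Pushing.

>>> apply_moves(
  moves=[
    {"dp":[0.02,-0.1,-0.4],"rot":[0,0,0]},
    {"dp":[1.0,0.1,-0.58],"rot":[0,0,0]},
    {"dp":[2.47,0.41,-0.58],"rot":[0,0,0]},
    {"dp":[3.45,0.61,-0.58],"rot":[0,0,0]},
    {"dp":[4.13,0.76,-0.58],"rot":[0,0,0]},
    {"dp":[4.43,0.82,-0.58],"rot":[0,0,0]},
    {"dp":[4.72,0.88,-0.58],"rot":[0,0,0]},
    {"dp":[5.01,0.94,-0.58],"rot":[0,0,0]},
    {"dp":[5.31,1.0,-0.58],"rot":[0,0,0]},
    {"dp":[5.5,1.04,-0.58],"rot":[0,0,0]},
    {"dp":[5.7,1.08,-0.58],"rot":[0,0,0]},
    {"dp":[5.9,1.12,-0.58],"rot":[0,0,0]},
    {"dp":[5.9,1.12,-0.58],"rot":[0,0,0]},
    {"dp":[5.9,1.12,-0.58],"rot":[0,0,0]},
  ],
)

```text
t: 16.55
ee_pos: [519.1, 56.6, 64.4]
orientation: [0.001, 0.995, 0.103, -0.003]
force: [-7.1, -0.8, 1.8]
width: 35.1
grasp_force: 61.2
```

```bash
cat > chk.py <<'E'
from h import *
s=read_state(); print(s['t'],s['ee_pos'],s['orientation'],s['force'],s['width'])
m=camera_model('wrist'); p,d=capture('wrist'); cv2.imwrite('pics/w8.png',p[...,::-1])
W=cloud(m,d);hsv=cv2.cvtColor(p,cv2.COLOR_RGB2HSV).astype(int)
c,sn=np.cos(.206),np.sin(.206); F=lambda P:np.c_[P[:,0]*c+P[:,1]*sn,-P[:,0]*sn+P[:,1]*c,P[:,2]]
print('tcp',F(s['ee_pos'][None]))
red=(hsv[...,1]>130)&((hsv[...,0]<8)|(hsv[...,0]>172))&(hsv[...,2]>80)&(abs(W[...,0]-548)<25)&(abs(W[...,1]-62)<30)&(W[...,2]>25)
R=F(W[red]);print('red',len(R),np.percentile(R,[2,50,98],axis=0) if len(R) else '')
top=(W[...,2]>62)&(W[...,2]<77)&(abs(hsv[...,0]-115)<14)&(hsv[...,1]>120)
b=F(W[top]);print('blue',np.percentile(b,[1,50,99],axis=0))
E
python3 chk.py
```

```text
16.55 [519.10691527  56.6012325   64.43041514] [ 5.15160419e-04  9.94703606e-01  1.02737448e-01 -3.08031036e-03] [-7.10473882 -0.82231455  1.76351602] 35.07410103015252
tcp [[519.70896275 -50.77679627  64.43041514]]
red 938 [[548.67599169 -62.35068943  27.8104138 ]
 [552.06966653 -49.90156183  33.31928525]
 [554.57900111 -38.35636601  34.75409651]]
blue [[ 530.35760011 -137.80557193   62.103119  ]
 [ 544.12161854  -63.07992416   66.70215063]
 [ 614.78479526  -33.82030224   71.93251074]]
```

>>> apply_moves(
  moves=[
    {"dp":[0.1,0.02,0],"rot":[0,0,0]},
    {"dp":[0.2,0.04,0],"rot":[0,0,0]},
    {"dp":[0.3,0.06,0],"rot":[0,0,0]},
    {"dp":[0.3,0.06,0],"rot":[0,0,0]},
    {"dp":[0.3,0.06,0],"rot":[0,0,0]},
  ],
)

```text
t: 17.23
ee_pos: [519.5, 56.6, 64.2]
orientation: [0.001, 0.995, 0.103, -0.006]
force: [-12.1, -0.5, 7.9]
width: 34.9
grasp_force: 62.0
```

```bash
python3 chk.py
```

```text
17.225 [519.48827929  56.62428251  64.16007136] [ 0.00099487  0.99470073  0.10263188 -0.0060141 ] [-12.05689585  -0.53806273   7.94226584] 34.861558964234256
tcp [[520.08697835 -50.83224014  64.16007136]]
red 920 [[548.85791225 -62.39809994  28.07692807]
 [552.1421263  -49.74074981  33.35825913]
 [554.59483492 -38.39546657  34.81724381]]
blue [[ 530.77707071 -137.38692598   62.09092829]
 [ 544.6430978   -63.5070947    66.20641155]
 [ 614.7747006   -33.8138375    71.28402031]]
```

Second stamp is home: the force rose from 7 to 12 N with only 0.4 mm of motion. Backing off and setting the carton down about 5 cm clear.

>>> apply_moves(
  moves=[
    {"dp":[-0.4,-0.08,0.03],"rot":[0,0,0]},
    {"dp":[-1,-0.21,0.1],"rot":[0,0,0]},
    {"dp":[-2,-0.42,0.2],"rot":[0,0,0]},
    {"dp":[-4,-0.83,0.3],"rot":[0,0,0]},
    {"dp":[-6.2,-1.3,0.3],"rot":[0,0,0]},
    {"dp":[-6.2,-1.3,0.3],"rot":[0,0,0]},
    {"dp":[-6.2,-1.3,0.2],"rot":[0,0,0]},
    {"dp":[-6.2,-1.3,0.1],"rot":[0,0,0]},
    {"dp":[-6.2,-1.3,0.0],"rot":[0,0,0]},
    {"dp":[-6.2,-1.3,0.0],"rot":[0,0,0]},
    {"dp":[-6.2,-1.3,0.0],"rot":[0,0,0]},
  ],
)

```text
t: 18.65
ee_pos: [462.9, 44.8, 65.1]
orientation: [0.0, 0.995, 0.103, -0.0]
force: [0.4, -0.7, -0.3]
width: 34.9
grasp_force: 60.6
```

>>> apply_moves(
  moves=[
    {"dp":[0,0,0],"rot":[0,0,0]},
    {"dp":[0,0,0],"rot":[0,0,0]},
    {"dp":[0,0,0],"rot":[0,0,0]},
    {"dp":[0,0,0],"rot":[0,0,0]},
    {"dp":[0,0,0],"rot":[0,0,0]},
  ],
  gripper=7,
)

```text
t: 19.27
ee_pos: [462.8, 44.8, 65.2]
orientation: [0.0, 0.995, 0.103, 0.0]
force: [0.3, -0.0, 0.3]
width: 70.0
grasp_force: 0.0
```

>>> apply_moves(
  moves=[
    {"dp":[0,0,2],"rot":[0,0,0]},
    {"dp":[0,0,5],"rot":[0,0,0]},
    {"dp":[0,0,10],"rot":[0,0,0]},
    {"dp":[0,0,15],"rot":[0,0,0]},
    {"dp":[0,-5,20],"rot":[0,0,0]},
    {"dp":[0,-10,20],"rot":[0,0,0]},
    {"dp":[0,-15,20],"rot":[0,0,0]},
    {"dp":[0,-15,20],"rot":[0,0,0]},
    {"dp":[0,-15,20],"rot":[0,0,0]},
  ],
)

```text
t: 20.4
ee_pos: [462.7, -104.5, 265.0]
orientation: [-0.0, 0.995, 0.103, -0.0]
force: [0.3, 0.3, 0.4]
width: 70.0
grasp_force: 0.0
```

```bash
python3 - <<'E'
from h import *
p,d=capture('top');s,_=capture('side')
c=lambda im,x,y,w,h:cv2.resize(im[y:y+h,x:x+w,::-1],(400,300),interpolation=cv2.INTER_CUBIC)
cv2.imwrite('pics/fin.png',np.hstack([c(p,150,150,120,90),c(s,190,180,120,90)]))
E
```

```text
(no output)
```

View pics/fin.png

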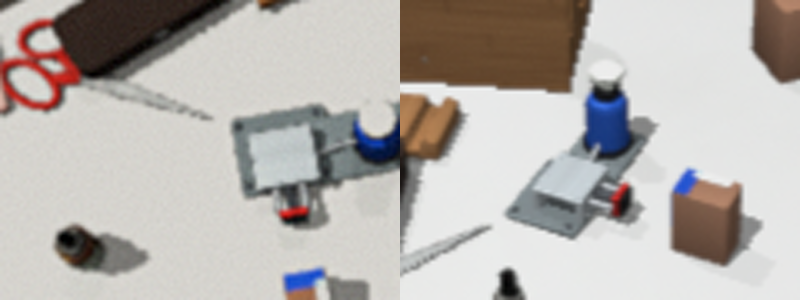

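The carton stands upright, clear of the stamp (blue top at (305,280) in the left crop). The stamp is back out, the cap is up, and the dropper hasn't moved.

```bash
python3 -c "
from cell import *
print(finish_job())"
```

```text
the job is handed in; nothing more can be done
None
```

The job is handed in: I pressed the pump fully down and let it up, then stamped the white and blue sides with the stamp fully home each time, and left the carton upright about 5 cm clear of the stamp after about 20 s.

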